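# Set out the injection crates

## Task

Set out the injection corner: stack the small blue crate on the grey crate, turned end for end so that its yellow end lies over the grey crate's plain end and it sits level up on the stacking lugs instead of nesting inside. Stand the red-banded brown vial upright inside the blue crate in the half at its yellow end, and the blue-banded clear vial upright in its other half. Stand the gauze roll upright on the worktop to the left of the crates, in line with their length and with about 3 cm of free space between it and the grey crate's left end; leave the green-banded vial where it is.

Things in the scene. Friction and masses are not known exactly. Their poses are not given: they have to be found in the camera images.
- grey_crate: grey stack-nest crate, fixed, 68x140x34 mm, foot 46x124; y along it, origin under its centre. Rim yellow at the +y end, which is at the robot's left. Inside the rim are lugs, tops at z 30 mm, rim top 34: two at the yellow end, one at the plain end. A crate turned 180 deg rests on them, foot at z 30 mm inside the rim, 5 mm play each way; unturned it sinks to 17 mm.
- blue_crate: loose blue crate, same shape and axes (68 mm across x at the rim, the top 10 mm of the sides is upright: grip there), 160 g, empty; +y end has the yellow rim and starts to the robot's left. Origin under the foot's centre. Floor top at z 3 mm; a rib 8.5 mm high at y = 0 parts it into a yellow-end half (y 1 to 50 mm) and a plain half (y -50 to -1), each 42 mm wide in x.
- blue_crate_yellow_end (a point): point on the blue crate: middle of the yellow end's rim top (68 mm along +y from the crate's centre, 34 mm above its foot). Carrying the crate across, pass over or in front of the leaflet holder that stands at the back (x over 0.65, y 0.01 to 0.14 m, 0.15 m tall).
- red_vial: glass injection vial with a crimped metal cap, 24 mm in diameter, 54 mm tall (cap 18 mm across, top 8 mm), about 30 g, standing upright; brown glass, label with a red band, red cap centre. Origin: centre of its underside, z up.
- blue_vial: glass injection vial with a crimped metal cap, 24 mm in diameter, 54 mm tall (cap 18 mm across, top 8 mm), about 30 g, standing upright; clear glass, label with a blue band, blue cap centre. Origin: centre of its underside, z up.
- green_vial: glass injection vial with a crimped metal cap, 24 mm in diameter, 54 mm tall (cap 18 mm across, top 8 mm), about 30 g, standing upright; clear glass, label with a green band, green cap centre; not to be moved. Origin: centre of its underside, z up.
- gauze: white gauze bandage roll standing on end, a firm cylinder 52 mm in diameter, 61 mm tall, 40 g. Origin: centre of its underside, z up.
There are look-alikes about, which are no part of the job. Leave any turquoise look-alike of the blue_crate alone.

How it is judged (in metres and radians):
At the end, for the whole second after the job is handed in: Blue crate level on the lugs (27-32.5 mm up, within 9 mm, 0.14 rad), yellow end over plain end; red vial upright in its yellow half, blue in the other (8-46 mm off middle, 20 mm off axis); gauze upright on the worktop to the left, gap 14-46 mm, within 20 mm of the axis; all at rest (z of blue_crate in the frame of grey_crate between 0.027 and 0.0325 m and horizontal distance between blue_crate and grey_crate below 0.009 m and angle between the y axis of blue_crate and the y axis of grey_crate, either way round below 0.14 rad and angle between blue_crate's own z axis and vertical below 0.06 rad and y of blue_crate_yellow_end in the frame of grey_crate below -0.05 m and linear speed of each of blue_crate, red_vial, blue_vial, gauze below 0.02 m/s and angular speed of each of blue_crate, red_vial, blue_vial, gauze below 0.3 rad/s and y of red_vial in the frame of blue_crate between 0.008 and 0.046 m and x of red_vial in the frame of blue_crate between -0.02 and 0.02 m and z of red_vial in the frame of blue_crate between -0.001 and 0.008 m and angle between each of red_vial, blue_vial's own z axis and vertical below 0.15 rad and y of blue_vial in the frame of blue_crate between -0.046 and -0.008 m and x of blue_vial in the frame of blue_crate between -0.02 and 0.02 m and z of blue_vial in the frame of blue_crate between -0.001 and 0.008 m and y of gauze in the frame of grey_crate between 0.11 and 0.142 m and x of gauze in the frame of grey_crate between -0.02 and 0.02 m and z of gauze in the frame of grey_crate between -0.006 and 0.006 m and angle between gauze's own z axis and vertical below 0.1 rad); the robot touches nothing.
It fails at once if the green-banded vial is moved or knocked (distance of green_vial from where it was at the start of the episode above 0.02 m or angle between green_vial's own z axis and vertical above 0.5 rad).
It also fails if it takes over 99 s, if anything falls off the work surface, if the arm or the gripper's body presses on something with over 40 N, if the wrist force passes 120 N, or if a joint passes its speed limit or range.

## Robot

A 6-joint arm with a two-finger parallel gripper is mounted at the origin on a cart in front of the work surface, level with it; the furniture and walls round the work are solid. World frame = base frame: x ahead of the robot, y to its left, z up, the work surface at z = 0. Lengths are in mm, angles in rad, forces in N, time in s.
With the tool pointing down it reaches from about 400 to 925 mm from the base axis. Payload 12.5 kg.
Tool frame: the origin (TCP) lies on the mounting face of the last link; the fingertips stand 190 mm ahead of it and the grasp point (between the pads) lies 171 mm ahead of it; z points along the fingers, y is the line along which they close (so a half turn about z gives the same grasp; the last joint's range is limited). The gripper opens to 95 mm and grips with 3 to 60 N. Pads are 20 mm wide; open, the fingers measure 119 mm over their backs; the gripper's body (75 mm by 180 mm) begins 59 mm behind the grasp point.
Start: joints at [1.124, 0.491, 1.559, -0, 1.092, -0.106], TCP at [208.877, 589.063, 404.761] pointing down, gripper open.
Joint ranges: [-3.1, 3.1], [-0.84, 2.19], [0.05, 2.79], [-1.13, 4.28], [0.06, 2.93], [-2.69, 2.69]. Speed limits (rad/s): [2.22, 2.22, 2.79, 3.14, 3.14, 3.14].

## Interface

Orientations are given as [roll, pitch, yaw] about the fixed x, y, z axes, in that order (R = Rz(yaw) Ry(pitch) Rx(roll)).
In Python, from cell import * gives the robot as it stands.
- The arm moves only by the tool arm_command, never from a script. Its argument "rows" is a list that holds one entry, the list of rows, each a list of 7 numbers: the shift along the tool's x, y, z normalised to -1 to 1, where 1 is 0.15 m, then the turn, a rotation vector about the tool's x, y, z normalised to -1 to 1, where 1 is 360 degrees, then the opening, from -1 (shut) to 1 (fully open). A call has 1 to 10 rows; each row is the pose to reach, as a shift and turn from the pose commanded when the call began, along the tool's axes at that moment, turning the shorter way round; what a row does not reach only later rows make up. A row lasts 1/12 s, in which the tool goes at most 41.7 mm and 7.16 degrees, less where a joint would pass 70% of its speed; a pose out of reach is approached as far as the arm can. A call with a number of a shift or a turn outside -1 to 1 is refused whole. A call with a gripper value outside its range is refused whole. The fingers move at their own pace and stop on an object; the grip force is fixed at half the most. Time passes only in rows, so rows that repeat a pose let the fingers close. It gives the time, the measured TCP pose, the force, the opening and the grip force at its end, in the units of the state.
- state(): the state, without advancing time (a new reading comes with each control period).
- read_camera(name): name is "side" or "top" or "wrist"; returns (picture, depth): 480x640x3 uint8, red, green, blue; 480x640 float32, mm along the optical axis (not along the pixel's ray), 0 where there is no reading.
- get_calibration(name): a dict with "camera_matrix" (3x3 intrinsics, pixels), "position" and "orientation" of the camera in the world; the wrist camera has in their place "hand_eye" (4x4, takes a point from camera to tool coordinates, whose origin is the TCP and whose axes are the flange's). Camera axes: x right, y up, looking along -z (the intrinsics and any distortion apply to the point x, -y, -z); pixel columns grow to the right and rows downward; lengths in mm; the calibration is good to about 2 mm. A picture is of the moment at which its call begins: read the wrist's pose just before it. get_calibration takes no time and is no camera call.
- job_done(): hands the job in; it is judged then, once.
The state is a dict: "t": time; "joints": joint angles; "qvel": joint speeds; "tau": joint torques, N m; "eef_pos": TCP position; "tcp_rot": TCP orientation; "ft_force": force on the tool from outside, world axes, zero at the start; "moment": the same for the moment, N m; "opening": opening from 0.0 (shut) to 1.0 (fully open); "grip_force": force on a finger pad.
Only numpy, scipy, OpenCV 4.12 (cv2) and the standard library are available. Lean on these libraries where they do the work, as an engineer would, in place of code of your own. Each camera call takes 0.05 s, during which the arm holds its last target. There are 200 camera calls.

## Working session

There is one attempt and no reset: what is moved stays moved. The work goes in short steps, Python scripts to look and compute and a tool call to move; the robot and the scene stay as the last step left them, time stands still between calls to the robot, and variables do not carry over. Pictures are saved under pics/ and viewed, at most 14 in all, crops included, and the job is handed in when it is done.

Besides the shell and the picture viewer there is one more tool, called after "Emit:" by a JSON object that holds its "op" and its "data", one argument or row to a line. arm_command: Moves the arm, as the interface text tells. Its arguments: {"type":"object","properties":{"rows":{"type":"array","items":{"type":"array","items":{"type":"array","items":{"type":"number","minimum":-1,"maximum":1}}}}},"required":["rows"]}

```bash
mkdir -p pics; ls
cat > h.py <<'E'
from cell import *
import numpy as np, cv2
from scipy.spatial.transform import Rotation as R
def cam(name):
    s=state(); im,d=read_camera(name); c=get_calibration(name)
    K=np.array(c["camera_matrix"],float)
    if "hand_eye" in c:
        T=np.eye(4); T[:3,:3]=R.from_euler('xyz',s["tcp_rot"]).as_matrix(); T[:3,3]=s["eef_pos"]
        T=T@np.array(c["hand_eye"])
    else:
        o=np.array(c["orientation"],float); T=np.eye(4)
        T[:3,:3]=o if o.shape==(3,3) else R.from_euler('xyz',o).as_matrix()
        T[:3,3]=c["position"]
    return im,d,K,T
def cloud(d,K,T):
    v,u=np.mgrid[:480,:640]
    p=np.stack([(u-K[0,2])/K[0,0]*d,-(v-K[1,2])/K[1,1]*d,-d],-1)
    return p@T[:3,:3].T+T[:3,3]
def ray(u,v,z,K,T):
    r=T[:3,:3]@np.array([(u-K[0,2])/K[0,0],-(v-K[1,2])/K[1,1],-1]); 
    return T[:3,3]+r*(z-T[2,3])/r[2]
def save(n,im): cv2.imwrite("pics/"+n,im[...,::-1])
E
python3 - <<'E'
from h import *
print(state())
for n in ("top","side","wrist"):
    c=get_calibration(n); print(n,c)
    im,d,K,T=cam(n); save(n+"0.png",im); np.savez("pics/%s0.npz"%n,im=im,d=d,K=K,T=T)
E
```

```text
pics
{'t': 0.0, 'joints': array([ 1.12440431e+00,  4.91554876e-01,  1.55946305e+00,  8.85450262e-07,
        1.09167560e+00, -1.05588161e-01]), 'qvel': array([ 7.84145672e-04,  1.32762918e-05, -6.16765720e-04,  6.09385325e-04,
        1.07885901e-03,  1.01505088e-03]), 'tau': array([-1.85058496e-03, -6.12650657e+01, -2.58173651e+01,  6.91240747e-02,
        4.84603329e-02, -6.66644519e-05]), 'eef_pos': array([208.85885698, 589.03120749, 404.159856  ]), 'tcp_rot': array([-3.14049800e+00, -1.16803129e-04,  2.80078833e+00]), 'ft_force': array([-0.15678435,  0.14082408,  0.47763295]), 'moment': array([ 0.04811584, -0.01194003, -0.02360085]), 'grip_force': 0.0, 'opening': 0.9981132679254371}
top {'camera_matrix': array([[470.96967571,   0.        , 321.83157049],
       [  0.        , 470.96967571, 231.75762354],
       [  0.        ,   0.        ,   1.        ]]), 'position': array([ 249.84677103,  250.18915078, 1564.41200921]), 'orientation': array([ 0.14013323, -0.0225115 , -1.58344807])}
side {'camera_matrix': array([[449.75058821,   0.        , 317.92236696],
       [  0.        , 449.75058821, 240.69831732],
       [  0.        ,   0.        ,   1.        ]]), 'position': array([ -80.40315606, -773.3422305 ,  943.06689021]), 'orientation': array([ 0.91087546, -0.01434086, -0.4945978 ])}
wrist {'camera_matrix': array([[334.39016902,   0.        , 322.46022357],
       [  0.        , 334.39016902, 235.45101228],
       [  0.        ,   0.        ,   1.        ]]), 'hand_eye': array([[-1.11231532e-04,  9.71660956e-01,  2.36378877e-01,
         6.66354252e+01],
       [ 9.99999984e-01,  1.40545551e-04, -1.07163103e-04,
         1.62267602e+00],
       [-1.37348202e-04,  2.36378862e-01, -9.71660957e-01,
         2.13108709e+01],
       [ 0.00000000e+00,  0.00000000e+00,  0.00000000e+00,
         1.00000000e+00]])}
```

View pics/top0.png

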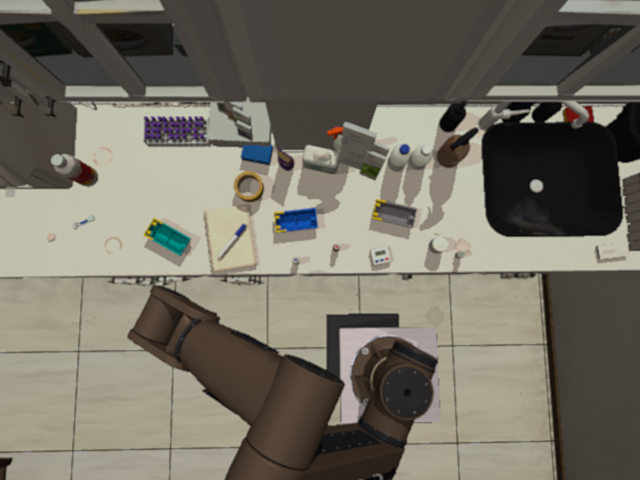

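View pics/side0.png

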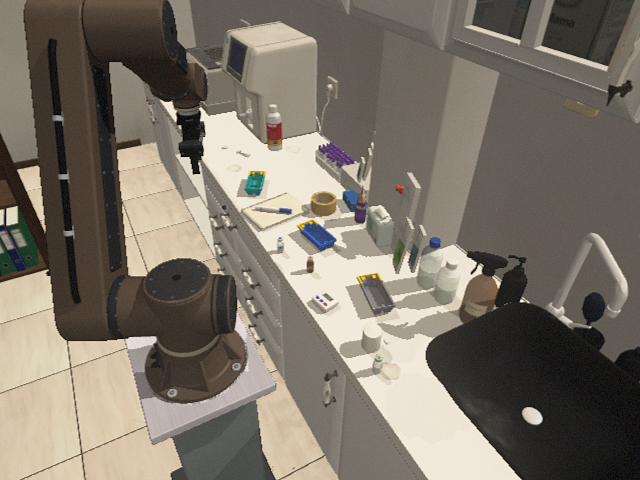

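Top view (up = +x, left = +y):
- Crates: blue at (297,219), grey at (395,213), and a turquoise look-alike at (168,237).
- Small upright items: (295,261), (336,248) and (458,254).
- White roll: (438,244).

I'll enlarge these to confirm which is which, and measure them.

Run:
```python
from h import *
a=np.load("pics/top0.npz"); b=np.load("pics/side0.npz")
t=cv2.resize(a["im"][180:280,270:480],None,fx=3.6,fy=3.6,interpolation=cv2.INTER_CUBIC)
s=b["im"]
s=np.hstack([cv2.resize(s[215:285,260:330],(378,228),interpolation=2),cv2.resize(s[310:385,345:420],(378,228),interpolation=2)])
save("crop0.png",np.vstack([t,s]))
K,T=a["K"],a["T"]; P=cloud(a["d"],K,T)
hsv=cv2.cvtColor(a["im"],cv2.COLOR_RGB2HSV)
for n,(u,v,z) in dict(blueC=(297,219,34),grey=(395,213,34),v1=(295,261,54),v2=(336,248,54),gz=(438,244,61),v3=(458,254,54)).items():
    print(n,ray(u,v,z,K,T).round(), P[v,u].round())
# height-based blobs
m=((P[...,2]>14)&(P[...,0]>330)&(P[...,0]<680)&(np.abs(P[...,1]-150)<400)).astype(np.uint8)
k,l,st,c=cv2.connectedComponentsWithStats(m)
for i in range(1,k):
    if st[i,4]>12:
        q=P[l==i]; print(c[i].round(),st[i,4],q.min(0).round(),q.max(0).round(),q.mean(0).round())
```

```text
blueC [508. 294.  34.] [514. 295.  -0.]
grey [526. -30.  34.] [532. -37.  -0.]
v1 [369. 301.  54.] [369. 301.  52.]
v2 [409. 168.  54.] [409. 168.  55.]
gz [ 418. -161.   61.] [ 418. -162.   60.]
v3 [ 386. -227.   54.] [ 250.  250. 1564.]
[366.  48.] 50915 [ 617. -250.  678.] [ 650.  550. 1022.] [627. 160. 885.]
[373. 166.] 367 [648.  18.  14.] [680.  85. 178.] [668.  48.  94.]
[399. 165.] 75 [676. -58.  14.] [680. -27. 127.] [678. -42.  70.]
[326. 168.] 192 [666. 161.  14.] [680. 240. 102.] [674. 196.  65.]
[248. 186.] 399 [575. 408.  14.] [669. 503.  59.] [620. 455.  42.]
[394. 212.] 383 [ 478. -102.   14.] [575.  47.  46.] [531. -29.  28.]
[294. 219.] 364 [467. 229.  14.] [549. 373.  44.] [511. 304.  28.]
[232. 239.] 212 [381. 464.  14.] [503. 550.  33.] [444. 508.  24.]
[438. 244.] 238 [ 395. -193.   14.] [ 441. -141.   69.] [ 418. -163.   53.]
[336. 247.] 42 [405. 157.  20.] [423. 180.  62.] [413. 169.  44.]
[380. 255.] 273 [356. -11.  14.] [415.  54.  27.] [387.  23.  19.]
[460. 254.] 57 [ 378. -249.   14.] [ 397. -227.   58.] [ 387. -237.   40.]
[252. 256.] 16 [380. 433.  14.] [403. 453.  18.] [389. 442.  16.]
[295. 260.] 43 [363. 292.  14.] [383. 311.  62.] [373. 301.  45.]
[254. 263.] 13 [360. 430.  14.] [377. 443.  22.] [366. 437.  16.]
```

View pics/crop0.png

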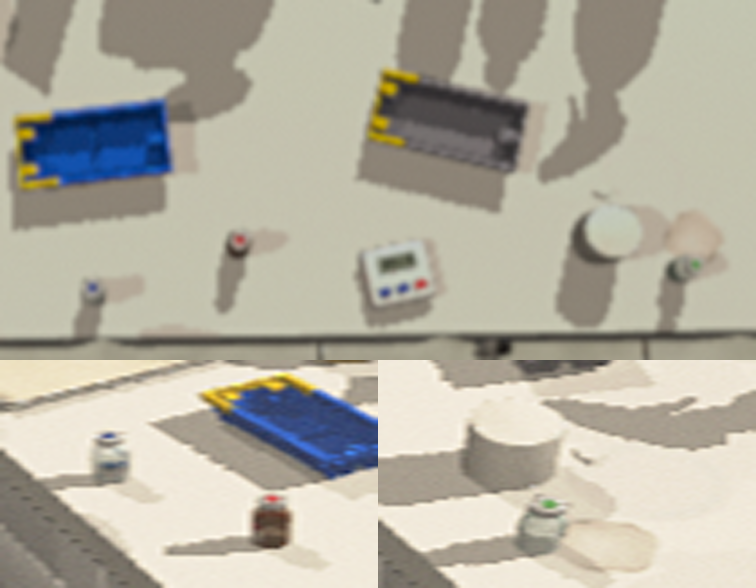

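The crops settle which is which, by top-view pixel:
- **Red vial:** (336,248), brown with a red cap.
- **Blue vial:** (295,261), clear with a blue cap.
- **Green vial:** (458,254), beside the white gauze at (438,244). It stays where it is.
- **Blue crate:** (297,219). The turquoise one at (168,237) is the look-alike.
- **Grey crate:** (395,213), yellow end at the left.

Next I'll move the wrist camera over the blue crate. A full half turn would exceed the last joint's range, so I'll turn the crate in two grasps.

```bash
cat >> h.py <<'E'
def go(x,y,z,yaw,op=1,s=None):
    "print calls: shift/0.15, turn/2pi, to the tool-down pose; z is that of the grasp point"
    s=s or state(); p=np.array(s["eef_pos"]); r=R.from_euler('xyz',s["tcp_rot"])
    tp=np.array([x,y,z+171.]); tr=R.from_euler('xyz',[np.pi,0,yaw]); 
    w=(r.inv()*tr).as_rotvec(); D=np.linalg.norm(tp-p); A=np.degrees(np.linalg.norm(w))
    for n in range(1,12):
        out=[];ok=True
        for i in range(n):
            ra=r*R.from_rotvec(w*i/n); sh=ra.inv().apply((tp-p)/n)/150; 
            ok&=abs(sh).max()<=1; out.append(sh)
        rows=max(D/n/41.7,A/n/7.16)
        if ok and rows<=9.5: break
    for sh in out: print("rows>=%.1f"%rows,sh.round(4),(w/n/2/np.pi).round(5))
    print("q6 est", s["joints"][0],s["joints"][5])
E
python3 - <<'E'
from h import *
go(500,300,220,1.69)
E
```

```text
rows>=3.3 [-0.8244 -0.3891  0.0298] [-4.000e-05  2.000e-05  5.893e-02]
rows>=3.3 [-0.9094 -0.0644  0.0296] [-4.000e-05  2.000e-05  5.893e-02]
rows>=3.3 [-0.8711  0.269   0.0296] [-4.000e-05  2.000e-05  5.893e-02]
q6 est 1.1243973470557105 -0.10559331264983533
```

Emit:
{"op": "arm_command", "data": {
  "rows": [
    [[-0.824,-0.389,0.03,0,0,0.0589,1],[-0.824,-0.389,0.03,0,0,0.0589,1],[-0.824,-0.389,0.03,0,0,0.0589,1],[-0.824,-0.389,0.03,0,0,0.0589,1]]
  ]
}}

```text
t: 0.48
eef_pos: [308.5, 489.8, 399.9]
tcp_rot: [-3.141, 0.001, 2.421]
ft_force: [-0.2, -0.6, 0.1]
opening: 0.998
grip_force: 0.0
```

Emit:
{"op": "arm_command", "data": {
  "rows": [
    [[-0.909,-0.064,0.03,0,0,0.0589,1],[-0.909,-0.064,0.03,0,0,0.0589,1],[-0.909,-0.064,0.03,0,0,0.0589,1],[-0.909,-0.064,0.03,0,0,0.0589,1]]
  ]
}}

```text
t: 0.82
eef_pos: [405.8, 393.5, 395.5]
tcp_rot: [-3.142, 0.001, 2.051]
ft_force: [0.5, 0.2, 0.3]
opening: 1.002
grip_force: 0.0
```

Emit:
{"op": "arm_command", "data": {
  "rows": [
    [[-0.871,0.269,0.03,0,0,0.0589,1],[-0.871,0.269,0.03,0,0,0.0589,1],[-0.871,0.269,0.03,0,0,0.0589,1],[-0.871,0.269,0.03,0,0,0.0589,1],[-0.871,0.269,0.03,0,0,0.0589,1],[-0.871,0.269,0.03,0,0,0.0589,1]]
  ]
}}

```text
t: 1.32
eef_pos: [499.9, 300.2, 390.9]
tcp_rot: [-3.141, -0.0, 1.692]
ft_force: [-1.0, 0.2, -0.3]
opening: 1.001
grip_force: 0.0
```

Run:
```python
from h import *
print(state()["eef_pos"],state()["tcp_rot"],state()["qvel"].round(3))
im,d,K,T=cam("wrist"); save("w1.png",im); np.savez("pics/w1.npz",im=im,d=d,K=K,T=T)
P=cloud(d,K,T); hsv=cv2.cvtColor(im,cv2.COLOR_RGB2HSV)
b=((P[...,2]>22)&(P[...,2]<50)&(abs(P[...,0]-510)<80)&(abs(P[...,1]-300)<100))
q=P[b]; print(len(q),q[:,2].mean(),cv2.minAreaRect(q[:,:2].astype(np.float32)))
print("table z",np.median(P[(abs(P[...,2])<15)][:,2]))
```

```text
[499.94926499 300.23570036 390.94784066] [-3.14077480e+00 -1.34602527e-04  1.69161265e+00] [ 0.034 -0.009  0.009  0.002  0.     0.009]
2886 30.401811268138815 ((506.084716796875, 301.23114013671875), (67.70865631103516, 140.13218688964844), 6.0477094650268555)
table z -1.6310058189308165
```

View pics/w1.png

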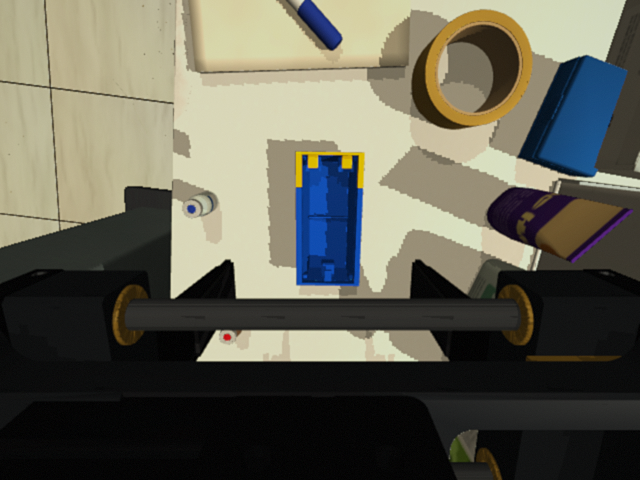

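The wrist view shows the blue crate at (330,220) with its yellow end up. The blue vial is at (200,205), and the red cap at (228,337) is partly hidden by the gripper. The crate measures 67.7x140 mm, centred at (506,301) with a yaw of 0.106 rad.

Run:
```python
from h import *
go(506,301,27,1.676)
```

```text
rows>=2.3 [-0.0023  0.0223  0.6437] [-5.00e-05 -2.00e-05  1.33e-03]
rows>=2.3 [-0.0021  0.0221  0.6437] [-5.00e-05 -2.00e-05  1.33e-03]
q6 est 0.42888280059231354 0.30678880897091276
```

Emit:
{"op": "arm_command", "data": {
  "rows": [
    [[-0.004,0.044,0.9,0,0,0.0026,1],[-0.004,0.044,0.9,0,0,0.0026,1],[-0.004,0.044,0.9,0,0,0.0026,1],[-0.004,0.044,0.9,0,0,0.0026,1]]
  ]
}}

```text
t: 1.7
eef_pos: [504.6, 301.3, 251.3]
tcp_rot: [-3.135, 0.002, 1.678]
ft_force: [0.0, 0.4, -1.2]
opening: 0.998
grip_force: 0.0
```

Emit:
{"op": "arm_command", "data": {
  "rows": [
    [[0,0,0.2,0,0,0,1],[0,0,0.387,0,0,0,1],[0,0,0.387,0,0,0,1],[0,0,0.387,0,0,0,1]]
  ]
}}

```text
t: 2.03
eef_pos: [506.3, 301.4, 198.7]
tcp_rot: [-3.14, 0.0, 1.676]
ft_force: [0.1, 0.5, 0.4]
opening: 1.003
grip_force: 0.0
```

Emit:
{"op": "arm_command", "data": {
  "rows": [
    [[0,0,0,0,0,0,-1],[0,0,0,0,0,0,-1],[0,0,0,0,0,0,-1],[0,0,0,0,0,0,-1],[0,0,0,0,0,0,-1],[0,0,0,0,0,0,-1],[0,0,0,0,0,0,-1],[0,0,0,0,0,0,-1]]
  ]
}}

```text
t: 2.7
eef_pos: [506.7, 300.5, 199.1]
tcp_rot: [3.141, -0.0, 1.674]
ft_force: [-1.3, 0.1, 8.6]
opening: 0.712
grip_force: 30.0
```

Run:
```python
from h import *
s=state(); s["eef_pos"]=np.array(s["eef_pos"])+[0,0,75]
go(520,190,103,3.246,s=s)
```

```text
rows>=6.3 [-3.708e-01  6.100e-03  2.000e-04] [ 9.0000e-05  3.0000e-05 -1.2509e-01]
rows>=6.3 [-2.664e-01 -2.580e-01  2.000e-04] [ 9.0000e-05  3.0000e-05 -1.2509e-01]
q6 est 0.42310411165572265 0.3195989456320376
```

Emit:
{"op": "arm_command", "data": {
  "rows": [
    [[0,0,-0.1,0,0,0,-1],[0,0,-0.3,0,0,0,-1],[0,0,-0.5,0,0,0,-1],[0,0,-0.5,0,0,0,-1],[0,0,-0.5,0,0,0,-1]]
  ]
}}

```text
t: 3.12
eef_pos: [506.7, 300.4, 274.6]
tcp_rot: [3.139, -0.001, 1.674]
ft_force: [-0.1, -0.5, -2.8]
opening: 0.713
grip_force: 30.0
```

Emit:
{"op": "arm_command", "data": {
  "rows": [
    [[-0.185,0.003,0,0,0,-0.06,-1],[-0.185,0.003,0,0,0,-0.06,-1],[-0.185,0.003,0,0,0,-0.06,-1],[-0.371,0.006,0,0,0,-0.125,-1],[-0.371,0.006,0,0,0,-0.125,-1],[-0.371,0.006,0,0,0,-0.125,-1],[-0.371,0.006,0,0,0,-0.125,-1],[-0.371,0.006,0,0,0,-0.125,-1]]
  ]
}}

```text
t: 3.78
eef_pos: [513.1, 244.9, 271.9]
tcp_rot: [-3.14, -0.001, 2.461]
ft_force: [0.2, 0.5, -1.6]
opening: 0.713
grip_force: 30.0
```

Emit:
{"op": "arm_command", "data": {
  "rows": [
    [[-0.133,-0.129,0,0,0,-0.06,-1],[-0.133,-0.129,0,0,0,-0.06,-1],[-0.133,-0.129,0,0,0,-0.06,-1],[-0.266,-0.258,0,0,0,-0.125,-1],[-0.266,-0.258,0,0,0,-0.125,-1],[-0.266,-0.258,0,0,0,-0.125,-1],[-0.266,-0.258,0,0,0,-0.125,-1],[-0.266,-0.258,0,0,0,-0.125,-1]]
  ]
}}

```text
t: 4.45
eef_pos: [519.7, 189.8, 272.3]
tcp_rot: [-3.142, -0.001, -3.039]
ft_force: [0.0, 0.1, -1.3]
opening: 0.714
grip_force: 30.0
```

Emit:
{"op": "arm_command", "data": {
  "rows": [
    [[0,0,0.2,0,0,0,-1],[0,0,0.4,0,0,0,-1],[0,0,0.46,0,0,0,-1],[0,0,0.49,0,0,0,-1],[0,0,0.5,0,0,0,-1],[0,0,0.5,0,0,0,-1]]
  ]
}}

```text
t: 4.95
eef_pos: [519.6, 190.0, 198.9]
tcp_rot: [-3.141, -0.001, -3.04]
ft_force: [-0.3, 0.1, -2.3]
opening: 0.708
grip_force: 30.0
```

Emit:
{"op": "arm_command", "data": {
  "rows": [
    [[0,0,0,0,0,0,1],[0,0,0,0,0,0,1],[0,0,0,0,0,0,1],[0,0,0,0,0,0,1],[0,0,-0.3,0,0,0,1],[0,0,-0.6,0,0,0,1],[0,0,-0.9,0,0,0,1],[0,0,-1,0,0,0,1]]
  ]
}}

```text
t: 5.62
eef_pos: [519.9, 190.0, 352.2]
tcp_rot: [3.141, 0.004, -3.038]
ft_force: [-0.7, -0.1, 0.3]
opening: 0.998
grip_force: 0.0
```

Emit:
{"op": "arm_command", "data": {
  "rows": [
    [[0,0,-0.2,0,0,0.167,1],[0,0,-0.2,0,0,0.167,1],[0,0,-0.2,0,0,0.167,1],[0,0,-0.2,0,0,0.167,1],[0,0,-0.2,0,0,0.167,1],[0,0,-0.2,0,0,0.167,1],[0,0,-0.2,0,0,0.167,1],[0,0,-0.2,0,0,0.167,1],[0,0,-0.2,0,0,0.167,1]]
  ]
}}

```text
t: 6.37
eef_pos: [519.8, 190.0, 378.3]
tcp_rot: [3.142, -0.0, 2.188]
ft_force: [0.2, -0.1, 0.2]
opening: 0.999
grip_force: 0.0
```

Emit:
{"op": "arm_command", "data": {
  "rows": [
    [[0,0,0,0,0,0.167,1],[0,0,0,0,0,0.167,1],[0,0,0,0,0,0.167,1],[0,0,0,0,0,0.167,1],[0,0,0,0,0,0.167,1],[0,0,0,0,0,0.167,1],[0,0,0,0,0,0.167,1],[0,0,0,0,0,0.167,1],[0,0,0,0,0,0.167,1]]
  ]
}}

```text
t: 7.12
eef_pos: [519.8, 190.0, 378.3]
tcp_rot: [-3.142, -0.0, 1.139]
ft_force: [0.2, 0.6, 0.6]
opening: 1.0
grip_force: 0.0
```

Emit:
{"op": "arm_command", "data": {
  "rows": [
    [[0,0,0,0,0,0.167,1],[0,0,0,0,0,0.167,1],[0,0,0,0,0,0.167,1],[0,0,0,0,0,0.167,1],[0,0,0,0,0,0.167,1],[0,0,0,0,0,0.167,1],[0,0,0,0,0,0.167,1],[0,0,0,0,0,0.167,1],[0,0,0,0,0,0.167,1],[0,0,0,0,0,0.167,1]]
  ]
}}

```text
t: 7.95
eef_pos: [519.8, 190.0, 378.3]
tcp_rot: [-3.142, 0.0, 0.095]
ft_force: [-0.5, -0.1, 0.1]
opening: 1.003
grip_force: 0.0
```

```bash
cat >> h.py <<'E'
def rect(P,x,y,zl=22,zh=50,rx=85,ry=100):
    b=((P[...,2]>zl)&(P[...,2]<zh)&(abs(P[...,0]-x)<rx)&(abs(P[...,1]-y)<ry))
    q=P[b]; (c,wh,a)=cv2.minAreaRect(q[:,:2].astype(np.float32)); print(len(q),q[:,2].mean(),np.round(c,1),np.round(wh,1),a,"deg",np.radians(a))
E
python3 - <<'E'
from h import *
print(state()["eef_pos"],state()["tcp_rot"],state()["joints"].round(2))
im,d,K,T=cam("wrist"); save("w2.png",im); np.savez("pics/w2.npz",im=im,d=d,K=K,T=T)
P=cloud(d,K,T); rect(P,520,190,ry=60); rect(P,528,-30)
print("table z",np.median(P[(abs(P[...,2])<15)][:,2]))
E
```

```text
[519.79525277 189.96758788 378.25134315] [-3.14151378e+00  6.92132776e-06  9.46227481e-02] [0.23 0.42 1.77 0.   0.95 1.71]
3105 30.479421253152726 [520.2 191.9] [140.1  68.1] 5.83174991607666 deg 0.10178323718844072
2938 30.07705267482821 [525.3 -26.2] [141.6  68. ] 76.1047134399414 deg 1.3282778258137573
table z -1.701507090337543
```

View pics/w2.png

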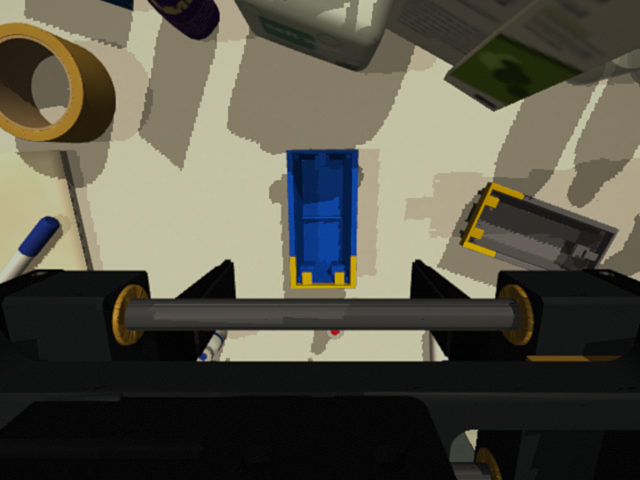

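Blue crate is at (322,218) with its yellow end toward the robot, and the grey crate is at (540,228) with its lower edge near the gripper. I'll move closer to the grey crate for a clean measurement before regrasping.

Emit:
{"op": "arm_command", "data": {
  "rows": [
    [[-0.1,0.5,0,0,0,0,1],[-0.2,1,0,0,0,0,1],[-0.2,1,0,0,0,0,1],[-0.2,1,0,0,0,0,1],[-0.2,1,0,0,0,0,1],[-0.2,1,0,0,0,0,1]]
  ]
}}

```text
t: 8.5
eef_pos: [504.5, 36.6, 378.3]
tcp_rot: [-3.141, -0.0, 0.096]
ft_force: [0.0, 0.9, 0.2]
opening: 1.002
grip_force: 0.0
```

Run:
```python
from h import *
print(state()["eef_pos"],state()["tcp_rot"])
im,d,K,T=cam("wrist"); save("w3.png",im); np.savez("pics/w3.npz",im=im,d=d,K=K,T=T)
P=cloud(d,K,T); rect(P,520,190,ry=60); rect(P,528,-30); 
print("table z",np.median(P[(abs(P[...,2])<15)][:,2]))
go(520,191.5,27,0.102)
```

```text
[504.51591922  36.61214294 378.34006227] [-3.14144461e+00 -3.02011583e-04  9.61360185e-02]
4162 29.998476455321605 [520.3 191.8] [139.9  69.6] 5.6951141357421875 deg 0.09939849294557244
3269 30.3866306846757 [525.1 -26.8] [140.6  68.1] 76.0995101928711 deg 1.3281870120205856
table z -1.7900845090428845
rows>=2.8 [ 0.1007 -0.5056  0.6012] [-2.0e-05 -2.0e-05 -3.8e-04]
rows>=2.8 [ 0.102  -0.5054  0.6012] [-2.0e-05 -2.0e-05 -3.8e-04]
q6 est -0.056351917787817264 1.4170557328368272
```

Emit:
{"op": "arm_command", "data": {
  "rows": [
    [[0.1,-0.5,0,0,0,0,1],[0.203,-1,0,0,0,-0.0008,1],[0.203,-1,0,0,0,-0.0008,1],[0.203,-1,0.3,0,0,-0.0008,1],[0.203,-1,0.5,0,0,-0.0008,1],[0.203,-1,0.5,0,0,-0.0008,1]]
  ]
}}

```text
t: 9.05
eef_pos: [518.7, 192.8, 297.5]
tcp_rot: [3.141, 0.009, 0.107]
ft_force: [-0.4, -0.7, -1.5]
opening: 0.999
grip_force: 0.0
```

Run:
```python
from h import *
go(520.2,191.8,27,0.101)
```

```text
rows>=2.4 [0.0154 0.0074 0.6629] [0.00015 0.00143 0.00101]
q6 est 0.23655867097369393 1.6997451173303921
```

Emit:
{"op": "arm_command", "data": {
  "rows": [
    [[0,-0.02,0.2,0,0,0,1],[0,-0.02,0.45,0,0,0,1],[0,-0.02,0.6,0,0,0,1],[0,-0.02,0.702,0,0,0,1],[0,-0.02,0.702,0,0,0,1],[0,-0.02,0.702,0,0,0,1],[0,-0.02,0.702,0,0,0,-1],[0,-0.02,0.702,0,0,0,-1],[0,-0.02,0.702,0,0,0,-1],[0,-0.02,0.702,0,0,0,-1]]
  ]
}}

```text
t: 9.88
eef_pos: [520.1, 193.0, 198.9]
tcp_rot: [-3.141, -0.002, 0.102]
ft_force: [0.0, -1.9, 1.2]
opening: 0.773
grip_force: 1.2
```

Emit:
{"op": "arm_command", "data": {
  "rows": [
    [[0,0,0,0,0,0,-1],[0,0,0,0,0,0,-1],[0,0,0,0,0,0,-1]]
  ]
}}

```text
t: 10.13
eef_pos: [520.1, 193.0, 198.6]
tcp_rot: [-3.141, -0.001, 0.102]
ft_force: [-0.7, -1.3, 7.7]
opening: 0.712
grip_force: 30.0
```

Emit:
{"op": "arm_command", "data": {
  "rows": [
    [[0,0,-0.1,0,0,0,-1],[0,0,-0.3,0,0,0,-1],[0,0,-0.6,0,0,0,-1],[0,0,-0.8,0,0,0,-1],[0,0,-0.8,0,0,0,-1],[0,0,-0.8,0,0,0,-1],[0,0,-0.8,0,0,0,-1]]
  ]
}}

```text
t: 10.72
eef_pos: [519.6, 192.9, 317.2]
tcp_rot: [3.142, 0.001, 0.102]
ft_force: [-0.4, -1.0, -2.5]
opening: 0.711
grip_force: 30.0
```

Run:
```python
from h import *
print(state()["eef_pos"])
go(525.1,-26.7,state()["eef_pos"][2]-171,1.571-.2426)
```

```text
[519.59983389 192.90060418 317.16546462]
rows>=4.9 [-5.640e-02  7.301e-01  1.000e-04] [-5.000e-05  7.000e-05 -9.758e-02]
rows>=4.9 [-4.662e-01  5.646e-01  2.000e-04] [-5.000e-05  7.000e-05 -9.758e-02]
q6 est 0.23628131002174807 1.7048146379410283
```

Emit:
{"op": "arm_command", "data": {
  "rows": [
    [[-0.028,0.365,0,0,0,-0.049,-1],[-0.028,0.365,0,0,0,-0.049,-1],[-0.056,0.73,0,0,0,-0.0976,-1],[-0.056,0.73,0,0,0,-0.0976,-1],[-0.056,0.73,0,0,0,-0.0976,-1],[-0.056,0.73,0,0,0,-0.0976,-1],[-0.056,0.73,0,0,0,-0.0976,-1]]
  ]
}}

```text
t: 11.3
eef_pos: [522.7, 83.1, 316.5]
tcp_rot: [-3.14, 0.002, 0.712]
ft_force: [-0.4, -0.2, -1.2]
opening: 0.715
grip_force: 30.0
```

Emit:
{"op": "arm_command", "data": {
  "rows": [
    [[-0.233,0.282,0,0,0,-0.049,-1],[-0.233,0.282,0,0,0,-0.049,-1],[-0.466,0.565,0,0,0,-0.0976,-1],[-0.466,0.565,0,0,0,-0.0976,-1],[-0.466,0.565,0,0,0,-0.0976,-1],[-0.466,0.565,0,0,0,-0.0976,-1],[-0.466,0.565,0,0,0,-0.0976,-1],[-0.466,0.565,0,0,0,-0.0976,-1],[-0.466,0.565,0,0,0,-0.0976,-1]]
  ]
}}

```text
t: 12.05
eef_pos: [525.6, -25.8, 317.7]
tcp_rot: [-3.141, -0.0, 1.326]
ft_force: [0.9, 0.4, -0.9]
opening: 0.713
grip_force: 30.0
```

Run:
```python
from h import *
print(state()["eef_pos"],state()["tcp_rot"],state()["ft_force"])
go(525.1,-26.7,199.0+31-171,1.571-.2426)
im,d,K,T=cam("wrist"); P=cloud(d,K,T); rect(P,528,-30); rect(P,525,-27,120,165)
```

```text
[525.64185595 -25.79513103 317.66240441] [-3.14120619e+00 -8.60806748e-05  1.32596307e+00] [ 0.89346296  0.40096178 -0.91671069]
rows>=2.1 [-0.0068 -0.0018  0.5844] [-6.0e-05 -1.0e-05 -3.9e-04]
q6 est -0.1746013622072449 0.07011829206047933
0 nan [0. 0.] [0. 0.] 0.0 deg 0.0
25444 135.13677839698647 [527.3 -16. ] [123.   85.6] 75.98246002197266 deg 1.3261441011483859h.py:39: RuntimeWarning: Mean of empty slice.
  q=P[b]; (c,wh,a)=cv2.minAreaRect(q[:,:2].astype(np.float32)); print(len(q),q[:,2].mean(),np.round(c,1),np.round(wh,1),a,"deg",np.radians(a))
  ret = ret.dtype.type(ret / rcount)
```

Emit:
{"op": "arm_command", "data": {
  "rows": [
    [[-0.007,-0.002,0.2,0,0,0,-1],[-0.007,-0.002,0.4,0,0,0,-1],[-0.007,-0.002,0.46,0,0,0,-1],[-0.007,-0.002,0.5,0,0,0,-1],[-0.007,-0.002,0.53,0,0,0,-1],[-0.007,-0.002,0.56,0,0,0,-1],[-0.007,-0.002,0.58,0,0,0,-1],[-0.007,-0.002,0.585,0,0,0,-1],[-0.007,-0.002,0.585,0,0,0,-1]]
  ]
}}

```text
t: 12.85
eef_pos: [525.2, -27.6, 230.5]
tcp_rot: [3.141, -0.0, 1.329]
ft_force: [-0.3, 0.1, -1.5]
opening: 0.714
grip_force: 30.0
```

Emit:
{"op": "arm_command", "data": {
  "rows": [
    [[0,0,0.008,0,0,0,-1],[0,0,0.008,0,0,0,-1],[0,0,0.008,0,0,0,1],[0,0,0.008,0,0,0,1],[0,0,0.008,0,0,0,1],[0,0,0.008,0,0,0,1],[0,0,0.008,0,0,0,1]]
  ]
}}

```text
t: 13.43
eef_pos: [525.1, -27.6, 229.0]
tcp_rot: [3.141, -0.0, 1.329]
ft_force: [-0.6, 0.3, -0.1]
opening: 0.978
grip_force: 0.0
```

Emit:
{"op": "arm_command", "data": {
  "rows": [
    [[0,0,-0.2,0,0,0,1],[0,0,-0.5,0,0,0,1],[0,0,-0.8,0,0,0,1],[0,0,-1,0,0,0,1],[0,0,-1,0,0,0,1],[0,0,-1,0,0,0,1]]
  ]
}}

```text
t: 13.93
eef_pos: [524.9, -27.5, 380.8]
tcp_rot: [3.137, -0.0, 1.329]
ft_force: [-0.4, -0.0, -0.1]
opening: 0.999
grip_force: 0.0
```

Run:
```python
from h import *
print(state()["eef_pos"],state()["tcp_rot"])
im,d,K,T=cam("wrist"); save("w4.png",im); P=cloud(d,K,T); rect(P,528,-30,54,75)
go(418,-163,190,1.17)
```

```text
[524.88771711 -27.50303255 380.79409612] [ 3.13745751e+00 -3.65394793e-04  1.32866478e+00]
3186 61.298709800570016 [525.4 -25.2] [138.1  68.1] 75.92011260986328 deg 1.3250559335269794
rows>=2.1 [-0.5238 -0.2372  0.0602] [ 7.000e-05 -2.000e-05  1.263e-02]
rows>=2.1 [-0.541  -0.1949  0.0603] [ 7.000e-05 -2.000e-05  1.263e-02]
q6 est -0.17811087445763596 0.06396360044002576
```

View pics/w4.png

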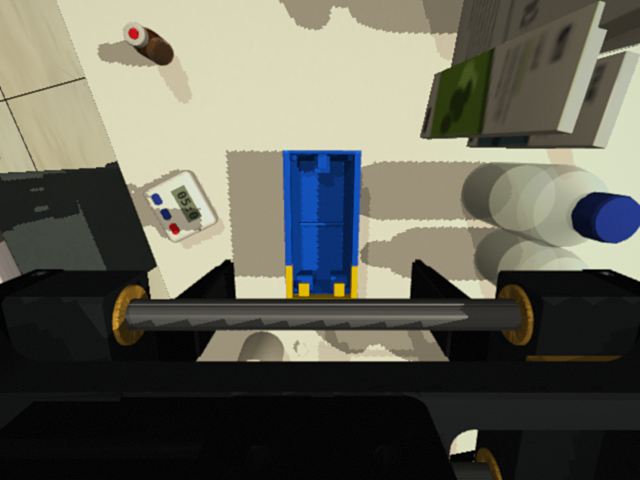

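The blue crate sits on the grey one. Its yellow end is now at the lower, -y side (row 290), and its rim is 31 mm higher than when it stood on the worktop, so it rests on the lugs. The gauze is next.

Emit:
{"op": "arm_command", "data": {
  "rows": [
    [[-0.3,-0.12,0,0,0,0.0126,1],[-0.524,-0.237,0,0,0,0.0126,1],[-0.524,-0.237,0,0,0,0.0126,1]]
  ]
}}

```text
t: 14.23
eef_pos: [468.8, -97.9, 377.1]
tcp_rot: [-3.137, 0.001, 1.247]
ft_force: [0.7, 0.6, -0.6]
opening: 1.001
grip_force: 0.0
```

Emit:
{"op": "arm_command", "data": {
  "rows": [
    [[-0.3,-0.1,0,0,0,0.0126,1],[-0.541,-0.195,0,0,0,0.0126,1],[-0.541,-0.195,0,0,0,0.0126,1],[-0.541,-0.195,0,0,0,0.0126,1],[-0.541,-0.195,0,0,0,0.0126,1]]
  ]
}}

```text
t: 14.65
eef_pos: [418.5, -163.2, 378.0]
tcp_rot: [-3.14, -0.0, 1.169]
ft_force: [-0.6, 0.6, -0.5]
opening: 1.0
grip_force: 0.0
```

```bash
cat >> h.py <<'E'
def blob(P,x,y,zl,zh,r):
    b=((P[...,2]>zl)&(P[...,2]<zh)&(np.hypot(P[...,0]-x,P[...,1]-y)<r)); q=P[b]
    if len(q)<5: return print("none")
    print(len(q),q[:,2].mean().round(1),np.round(cv2.minEnclosingCircle(q[:,:2].astype(np.float32))[0],1),cv2.minEnclosingCircle(q[:,:2].astype(np.float32))[1],q.mean(0).round(1))
E
python3 - <<'E'
from h import *
print(state()["eef_pos"],state()["tcp_rot"])
im,d,K,T=cam("wrist"); save("w5.png",im); P=cloud(d,K,T); blob(P,418,-163,50,70,45); blob(P,385,-232,42,62,30); rect(P,525,-27,54,75)
go(418,-163,36,1.17)
E
```

```text
[ 418.48601735 -163.18781116  378.03500998] [-3.13989803e+00 -4.66496244e-04  1.16924979e+00]
2298 58.6 [ 417.  -166.8] 25.790340423583984 [ 417.9 -166.2   58.6]
none
2929 61.23660572289256 [519.5 -48.3] [94.5 68.3] 75.85930633544922 deg 1.3239946638325828
rows>=2.1 [-0.0022 -0.0013  0.5706] [-1.e-04 -4.e-05  4.e-05]
rows>=2.1 [-0.002  -0.0017  0.5706] [-1.e-04 -4.e-05  4.e-05]
q6 est -0.517852262722999 -0.11779717546905419
```

View pics/w5.png

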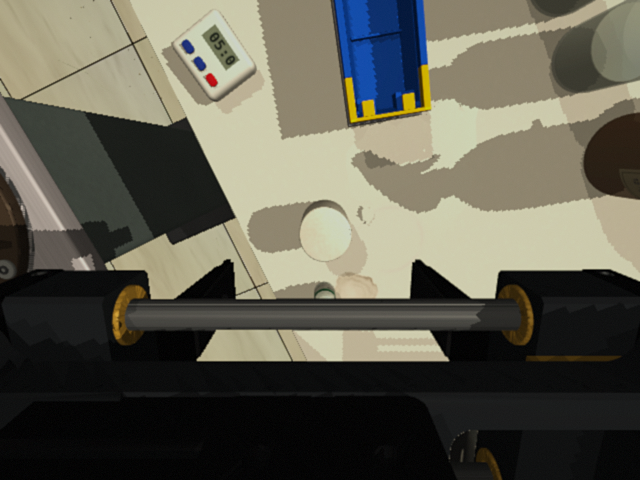

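The gauze is at pixel (325,232), which is world (417,-166.5). The green vial is at (325,290), clear of both fingers.

Emit:
{"op": "arm_command", "data": {
  "rows": [
    [[-0.024,0,0.3,0,0,0,1],[-0.024,0,0.6,0,0,0,1],[-0.024,0,0.85,0,0,0,1],[-0.024,0,1,0,0,0,1],[-0.024,0,1,0,0,0,1]]
  ]
}}

```text
t: 15.12
eef_pos: [417.0, -165.1, 224.6]
tcp_rot: [-3.134, -0.001, 1.172]
ft_force: [0.2, -0.5, 0.4]
opening: 0.998
grip_force: 0.0
```

Emit:
{"op": "arm_command", "data": {
  "rows": [
    [[0,0,0.127,0,0,0,1],[0,0,0.127,0,0,0,1],[0,0,0.127,0,0,0,-1],[0,0,0.127,0,0,0,-1],[0,0,0.127,0,0,0,-1],[0,0,0.127,0,0,0,-1],[0,0,0.127,0,0,0,-1],[0,0,0.127,0,0,0,-1],[0,0,0.127,0,0,0,-1],[0,0,0.127,0,0,0,-1]]
  ]
}}

```text
t: 15.95
eef_pos: [417.0, -166.5, 210.1]
tcp_rot: [3.141, -0.0, 1.17]
ft_force: [0.5, -0.9, 4.9]
opening: 0.545
grip_force: 30.0
```

Emit:
{"op": "arm_command", "data": {
  "rows": [
    [[0,0,0,0,0,0,-1],[0,0,0,0,0,0,-1],[0,0,0,0,0,0,-1],[0,0,0,0,0,0,-1],[0,0,-0.2,0,0,0,-1],[0,0,-0.5,0,0,0,-1],[0,0,-0.8,0,0,0,-1],[0,0,-1,0,0,0,-1],[0,0,-1,0,0,0,-1]]
  ]
}}

```text
t: 16.7
eef_pos: [417.3, -166.6, 365.6]
tcp_rot: [3.132, 0.001, 1.17]
ft_force: [1.1, -0.1, 0.3]
opening: 0.546
grip_force: 30.0
```

Run:
```python
from h import *
s=state(); print(s["eef_pos"],s["tcp_rot"],s["opening"],s["grip_force"])
c=np.array([525.2,-26.7])+126*np.array([np.sin(.2426),np.cos(.2426)]); print(c)
go(c[0],c[1],s["eef_pos"][2]-171,.35)
```

```text
[ 417.33391919 -166.56312032  365.64829919] [3.13245735e+00 1.03505031e-03 1.17042076e+00] 0.5456676403461526 30.000001788139343
[555.46863966  95.61029987]
rows>=3.6 [ 9.843e-01  8.340e-02 -3.000e-04] [ 0.00072 -0.00022  0.06529]
rows>=3.6 [ 0.9359 -0.316  -0.0011] [ 0.00072 -0.00022  0.06529]
q6 est -0.5269530165343677 -0.12670065106563358
```

Emit:
{"op": "arm_command", "data": {
  "rows": [
    [[0.4,0.04,0,0,0,0.03,-1],[0.8,0.08,0,0,0,0.065,-1],[0.984,0.083,0,0,0,0.0653,-1],[0.984,0.083,0,0,0,0.0653,-1],[0.984,0.083,0,0,0,0.0653,-1]]
  ]
}}

```text
t: 17.12
eef_pos: [487.7, -30.8, 359.6]
tcp_rot: [-3.141, -0.001, 0.755]
ft_force: [-0.5, 0.4, -2.0]
opening: 0.545
grip_force: 30.0
```

Emit:
{"op": "arm_command", "data": {
  "rows": [
    [[0.4,-0.15,0,0,0,0.03,-1],[0.8,-0.3,0,0,0,0.065,-1],[0.936,-0.316,0,0,0,0.0653,-1],[0.936,-0.316,0,0,0,0.0653,-1],[0.936,-0.316,0,0,0,0.0653,-1],[0.936,-0.316,0,0,0,0.0653,-1],[0.936,-0.316,0,0,0,0.0653,-1]]
  ]
}}

```text
t: 17.7
eef_pos: [554.7, 95.5, 359.2]
tcp_rot: [-3.141, 0.001, 0.351]
ft_force: [0.1, 0.1, -0.5]
opening: 0.547
grip_force: 30.0
```

Run:
```python
from h import *
s=state(); print(s["eef_pos"],s["tcp_rot"],s["opening"],s["grip_force"])
go(555.5,95.6,210.5-171,.35)
```

```text
[554.72135387  95.45950367 359.22941674] [-3.14121819e+00  1.37070805e-03  3.51343448e-01] 0.5469406936724066 29.999887347221375
rows>=3.6 [0.0066 0.0013 0.9915] [-6.0e-05  2.2e-04  2.1e-04]
q6 est 0.053076318030033036 1.2725634492989792
```

Emit:
{"op": "arm_command", "data": {
  "rows": [
    [[0.005,0,0.25,0,0,0,-1],[0.005,0,0.5,0,0,0,-1],[0.005,0,0.75,0,0,0,-1],[0.005,0,0.9,0,0,0,-1],[0.005,0,0.95,0,0,0,-1],[0.005,0,0.985,0,0,0,-1],[0.005,0,0.991,0,0,0,-1],[0.005,0,0.991,0,0,0,-1]]
  ]
}}

```text
t: 18.37
eef_pos: [556.0, 95.6, 212.4]
tcp_rot: [3.141, -0.002, 0.349]
ft_force: [-0.1, 1.1, 0.0]
opening: 0.543
grip_force: 30.0
```

Emit:
{"op": "arm_command", "data": {
  "rows": [
    [[0,0,0,0,0,0,0.28],[0,0,0,0,0,0,0.28],[0,0,0,0,0,0,0.28],[0,0,0,0,0,0,0.28]]
  ]
}}

```text
t: 18.7
eef_pos: [555.8, 96.0, 211.9]
tcp_rot: [3.141, -0.001, 0.35]
ft_force: [-0.1, -0.6, -0.1]
opening: 0.636
grip_force: 0.0
```

Emit:
{"op": "arm_command", "data": {
  "rows": [
    [[0,0,-0.15,0,0,0,0.28],[0,0,-0.4,0,0,0,0.28],[0,0,-0.7,0,0,0,0.28],[0,0,-1,0,0,0,0.28],[0,0,-1,0,0,0,0.28],[0,0,-1,0,0,0,0.28],[0,0,-1,0,0,0,0.28]]
  ]
}}

```text
t: 19.28
eef_pos: [555.4, 96.0, 361.0]
tcp_rot: [-3.142, -0.0, 0.35]
ft_force: [0.5, 0.4, -0.0]
opening: 0.64
grip_force: 0.0
```

Run:
```python
from h import *
s=state(); print(s["eef_pos"],s["tcp_rot"],s["opening"],s["grip_force"])
im,d,K,T=cam("wrist"); P=cloud(d,K,T); blob(P,555.5,95.6,50,70,45); rect(P,525,-27,54,75)
a=np.load("pics/w3.npz"); P3=cloud(a["d"],a["K"],a["T"])
blob(P,411,169,42,62,35);blob(P3,411,169,42,62,35)
go(409,168,190,1.2)
```

```text
[555.38570194  95.99586887 360.97820301] [-3.14159047e+00 -2.99622151e-04  3.49808991e-01] 0.6404308306926533 0.0
2571 58.5 [554.5  97.2] 25.76655387878418 [555.6  96.9  58.5]
843 60.94321182569176 [551.8  25.4] [60.5 84.7] 29.858016967773438 deg 0.5211207042039802
none
none
rows>=6.8 [-0.7523 -0.7855 -0.0049] [-0.0002   0.00021 -0.13531]
q6 est 0.05394409277302429 1.2748770812571524
```

Emit:
{"op": "arm_command", "data": {
  "rows": [
    [[-0.37,-0.4,0,0,0,-0.06,1],[-0.752,-0.785,0,0,0,-0.156,1],[-0.752,-0.785,0,0,0,-0.156,1],[-0.752,-0.785,0,0,0,-0.156,1],[-0.752,-0.785,0,0,0,-0.156,1],[-0.752,-0.785,0,0,0,-0.156,1],[-0.752,-0.785,0,0,0,-0.156,1],[-0.752,-0.785,0,0,0,-0.156,1],[-0.752,-0.785,0,0,0,-0.156,1],[-0.752,-0.785,0,0,0,-0.156,1]]
  ]
}}

```text
t: 20.17
eef_pos: [409.4, 167.9, 360.0]
tcp_rot: [-3.139, 0.001, 1.327]
ft_force: [-0.6, 0.8, -0.3]
opening: 0.999
grip_force: 0.0
```

Run:
```python
from h import *
s=state(); print(s["eef_pos"],s["tcp_rot"],s["qvel"].round(2))
im,d,K,T=cam("wrist"); save("w6.png",im); P=cloud(d,K,T); blob(P,411,169,30,62,35); blob(P,411,169,46,62,35); blob(P,371,301,30,62,35)
h=cv2.cvtColor(im,cv2.COLOR_RGB2HSV)
for n,m in (("red",((h[...,0]<8)|(h[...,0]>172))),("blue",(abs(h[...,0].astype(int)-117)<14))):
    m=(m&(h[...,1]>120)&(h[...,2]>90)).astype(np.uint8)
    k,l,st,c=cv2.connectedComponentsWithStats(m)
    for i in range(1,k):
        if 8<st[i,4]<400: print(n,c[i].round(1),st[i,4],ray(*c[i],54,K,T).round(1))
```

```text
[409.40898413 167.93220368 360.00007327] [-3.13928877e+00  1.14240061e-03  1.32651040e+00] [ 0.   -0.01 -0.01  0.    0.    0.03]
505 46.6 [413.5 169.6] 11.455947875976562 [414.  171.8  46.6]
332 52.0 [414.  169.4] 9.013714790344238 [414. 170.  52.]
708 46.3 [372.2 301.8] 11.507594108581543 [374.  299.7  46.3]
red [328.2 230. ] 67 [413.8 169.9  54. ]
blue [238.1  84.5] 77 [372.8 301.5  54. ]
blue [316.2 351.8] 40 [374.2  56.5  54. ]
blue [466.5 437.4] 102 [499.6 -76.4  54. ]
```

View pics/w6.png

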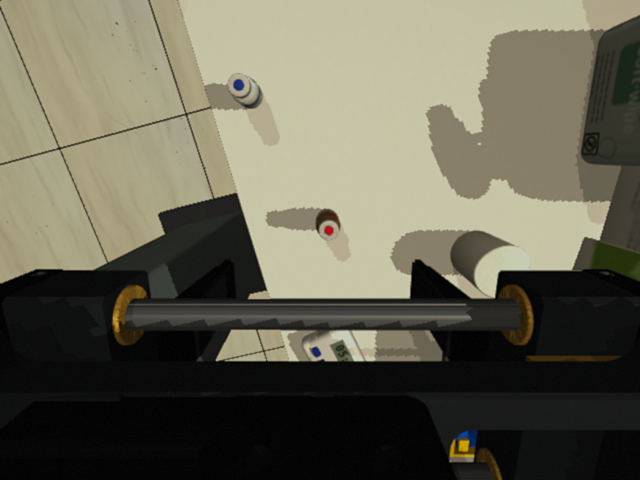

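The red vial's cap is at (328,230), which is world (414,170). The blue vial's cap is at (238,85), world (372.5,301.5).

Emit:
{"op": "arm_command", "data": {
  "rows": [
    [[0.019,0.026,0.2,0,0,0,1],[0.019,0.026,0.4,0,0,0,1],[0.019,0.026,0.6,0,0,0,1],[0.019,0.026,0.8,0,0,0,1],[0.019,0.026,0.95,0,0,0,1],[0.019,0.026,1,0,0,0,1],[0.019,0.026,1,0,0,0,1]]
  ]
}}

```text
t: 20.8
eef_pos: [413.8, 169.7, 209.6]
tcp_rot: [-3.138, 0.002, 1.328]
ft_force: [-0.2, -0.2, 0.1]
opening: 1.001
grip_force: 0.0
```

Emit:
{"op": "arm_command", "data": {
  "rows": [
    [[0,0,0.02,0,0,0,-1],[0,0,0.02,0,0,0,-1],[0,0,0.02,0,0,0,-1],[0,0,0.02,0,0,0,-1],[0,0,0.02,0,0,0,-1],[0,0,0.02,0,0,0,-1],[0,0,0.02,0,0,0,-1],[0,0,0.02,0,0,0,-1],[0,0,0.02,0,0,0,-1],[0,0,0.02,0,0,0,-1]]
  ]
}}

```text
t: 21.63
eef_pos: [413.9, 169.8, 208.2]
tcp_rot: [3.142, -0.0, 1.33]
ft_force: [-0.6, -0.2, -0.1]
opening: 0.356
grip_force: 0.0
```

Emit:
{"op": "arm_command", "data": {
  "rows": [
    [[0,0,0,0,0,0,-1],[0,0,0,0,0,0,-1],[0,0,0,0,0,0,-1],[0,0,0,0,0,0,-1],[0,0,0,0,0,0,-1],[0,0,0,0,0,0,-1]]
  ]
}}

```text
t: 22.13
eef_pos: [413.9, 169.8, 208.2]
tcp_rot: [3.142, -0.0, 1.33]
ft_force: [-0.1, -0.2, -0.0]
opening: 0.229
grip_force: 30.0
```

Emit:
{"op": "arm_command", "data": {
  "rows": [
    [[0,0,-0.1,0,0,0,-1],[0,0,-0.3,0,0,0,-1],[0,0,-0.5,0,0,0,-1],[0,0,-0.75,0,0,0,-1],[0,0,-0.75,0,0,0,-1],[0,0,-0.75,0,0,0,-1],[0,0,-0.75,0,0,0,-1]]
  ]
}}

```text
t: 22.72
eef_pos: [413.6, 169.7, 320.3]
tcp_rot: [-3.141, 0.0, 1.33]
ft_force: [0.8, 0.4, -0.1]
opening: 0.228
grip_force: 30.0
```

Run:
```python
from h import *
s=state(); print(s["eef_pos"],s["tcp_rot"],s["opening"],s["grip_force"],s["ft_force"])
im,d,K,T=cam("wrist"); P=cloud(d,K,T); blob(P,413,169,110,180,16);blob(P,413,169,155,180,16)
im,d,K,T=cam("side"); P=cloud(d,K,T); save("s2.png",cv2.resize(im[180:300,250:410],(640,480),interpolation=2))
go(519.2,-51,s["eef_pos"][2]-171,1.3283)
```

```text
[413.61319381 169.72271697 320.34657783] [-3.14144311e+00  8.67359716e-06  1.32992954e+00] 0.22809998031497106 29.95619583874941 [ 0.75481856  0.36029173 -0.05668909]
1900 144.7 [413.4 170.9] 14.626535415649414 [414.8 176.8 144.7]
374 164.3 [413.4 170.9] 14.626535415649414 [414.3 174.2 164.3]
rows>=2.9 [-0.6306  0.5169 -0.0028] [-1.5e-04  7.0e-05  1.2e-04]
rows>=2.9 [-0.6302  0.5174 -0.0026] [-1.5e-04  7.0e-05  1.2e-04]
q6 est 0.24137533407466866 0.4822453417095396
```

View pics/s2.png

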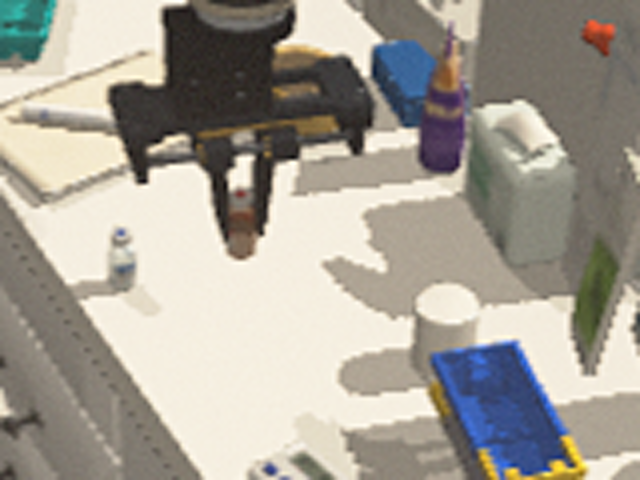

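The red vial hangs upright between the fingers at (240,225) in this crop. The crate and gauze stand properly in place. I'll carry the vial to the yellow half.

Emit:
{"op": "arm_command", "data": {
  "rows": [
    [[-0.3,0.26,0,0,0,0,-1],[-0.63,0.517,0,0,0,0,-1],[-0.63,0.517,0,0,0,0,-1],[-0.63,0.517,0,0,0,0,-1]]
  ]
}}

```text
t: 23.15
eef_pos: [469.1, 55.1, 319.5]
tcp_rot: [-3.141, 0.001, 1.326]
ft_force: [0.2, -0.0, -1.0]
opening: 0.228
grip_force: 30.0
```

Emit:
{"op": "arm_command", "data": {
  "rows": [
    [[-0.3,0.26,0,0,0,0,-1],[-0.6,0.48,0,0,0,0,-1],[-0.63,0.517,0,0,0,0,-1],[-0.63,0.517,0,0,0,0,-1],[-0.63,0.517,0,0,0,0,-1],[-0.63,0.517,0,0,0,0,-1]]
  ]
}}

```text
t: 23.65
eef_pos: [519.0, -50.4, 319.5]
tcp_rot: [-3.139, -0.0, 1.329]
ft_force: [-0.3, 1.1, -1.2]
opening: 0.229
grip_force: 30.0
```

Run:
```python
from h import *
s=state(); print(s["eef_pos"],s["tcp_rot"],s["opening"],s["grip_force"])
go(519.2,-51,242-171,1.3283)
```

```text
[519.043358   -50.44001362 319.49146352] [-3.13877072e+00 -1.81907462e-04  1.32932018e+00] 0.22861973008542186 29.95632867794484
rows>=1.9 [-0.0035  0.0034  0.5166] [-4.5e-04 -3.0e-05  1.6e-04]
q6 est -0.22361915431778187 0.017623578362565354
```

Emit:
{"op": "arm_command", "data": {
  "rows": [
    [[-0.003,0.003,0.15,0,0,0,-1],[-0.003,0.003,0.3,0,0,0,-1],[-0.003,0.003,0.4,0,0,0,-1],[-0.003,0.003,0.46,0,0,0,-1],[-0.003,0.003,0.49,0,0,0,-1],[-0.003,0.003,0.51,0,0,0,-1],[-0.003,0.003,0.515,0,0,0,-1],[-0.003,0.003,0.515,0,0,0,-1]]
  ]
}}

```text
t: 24.32
eef_pos: [519.9, -51.1, 243.9]
tcp_rot: [3.141, -0.0, 1.33]
ft_force: [-0.1, 0.4, -0.4]
opening: 0.231
grip_force: 30.0
```

Emit:
{"op": "arm_command", "data": {
  "rows": [
    [[0,0,0.006,0,0,0,-1],[0,0,0.012,0,0,0,-1],[0,0,0.012,0,0,0,-1]]
  ]
}}

```text
t: 24.57
eef_pos: [519.8, -51.3, 241.9]
tcp_rot: [3.141, -0.0, 1.33]
ft_force: [-1.1, 0.7, 0.3]
opening: 0.231
grip_force: 30.0
```

Emit:
{"op": "arm_command", "data": {
  "rows": [
    [[0,0,0,0,0,0,-0.3],[0,0,0,0,0,0,-0.3],[0,0,0,0,0,0,-0.3],[0,0,0,0,0,0,-0.3],[0,0,-0.1,0,0,0,-0.3],[0,0,-0.3,0,0,0,-0.3],[0,0,-0.5,0,0,0,-0.3],[0,0,-0.75,0,0,0,-0.3],[0,0,-0.75,0,0,0,-0.3],[0,0,-0.75,0,0,0,-0.3]]
  ]
}}

```text
t: 25.4
eef_pos: [519.7, -51.3, 355.9]
tcp_rot: [3.138, -0.0, 1.33]
ft_force: [-0.9, -0.9, -0.8]
opening: 0.351
grip_force: 0.0
```

Run:
```python
from h import *
s=state(); print(s["eef_pos"],s["tcp_rot"],s["opening"],s["grip_force"])
im,d,K,T=cam("wrist"); P=cloud(d,K,T); blob(P,519,-51,72,100,20); rect(P,525,-27,54,71)
go(372.5,301.5,190,1.3283)
```

```text
[519.72633144 -51.27619424 355.91149373] [ 3.13753318e+00 -1.37920823e-04  1.32991968e+00] 0.35095006426229924 0.0
440 84.3 [520.  -51.8] 9.053709030151367 [520.1 -50.9  84.3]
4054 61.53645271852763 [529.4  -9.2] [175.6  68.2] 75.91249084472656 deg 1.32492290863053
rows>=3.1 [ 0.6833 -0.5043 -0.015 ] [ 7.e-05 -1.e-05  9.e-05]
rows>=3.1 [ 0.683  -0.5046 -0.0148] [ 7.e-05 -1.e-05  9.e-05]
rows>=3.1 [ 0.6827 -0.505  -0.0146] [ 7.e-05 -1.e-05  9.e-05]
q6 est -0.22489409424111645 0.015905125716020232
```

Emit:
{"op": "arm_command", "data": {
  "rows": [
    [[0.35,-0.25,0,0,0,0,1],[0.683,-0.504,0,0,0,0,1],[0.683,-0.504,0,0,0,0,1],[0.683,-0.504,0,0,0,0,1]]
  ]
}}

```text
t: 25.78
eef_pos: [468.1, 70.2, 352.8]
tcp_rot: [-3.137, 0.0, 1.333]
ft_force: [0.1, -1.2, 0.2]
opening: 0.57
grip_force: 0.0
```

Emit:
{"op": "arm_command", "data": {
  "rows": [
    [[0.35,-0.25,0,0,0,0,1],[0.683,-0.504,0,0,0,0,1],[0.683,-0.504,0,0,0,0,1],[0.683,-0.504,0,0,0,0,1]]
  ]
}}

```text
t: 26.12
eef_pos: [419.3, 187.8, 353.0]
tcp_rot: [-3.139, 0.001, 1.334]
ft_force: [0.7, -0.7, -0.2]
opening: 0.855
grip_force: 0.0
```

Emit:
{"op": "arm_command", "data": {
  "rows": [
    [[0.35,-0.25,0,0,0,0,1],[0.683,-0.504,0,0,0,0,1],[0.683,-0.504,0,0,0,0,1],[0.683,-0.504,0,0,0,0,1],[0.683,-0.504,0,0,0,0,1],[0.683,-0.504,0,0,0,0,1]]
  ]
}}

```text
t: 26.62
eef_pos: [372.9, 301.0, 353.3]
tcp_rot: [-3.14, 0.001, 1.331]
ft_force: [-0.0, -1.2, 0.2]
opening: 1.004
grip_force: 0.0
```

Run:
```python
from h import *
s=state(); print(s["eef_pos"],s["tcp_rot"],s["opening"])
im,d,K,T=cam("wrist"); P=cloud(d,K,T); blob(P,372,301,46,62,25)
go(372.5,301.5,37,1.3283)
```

```text
[372.94195763 301.04925224 353.26478907] [-3.14044366e+00  1.36977062e-03  1.33095537e+00] 1.0042348300845072
345 51.9 [372.5 301.9] 9.006782531738281 [372.6 302.6  51.9]
rows>=3.5 [ 0.0062 -0.0057  0.9697] [-0.00015  0.00017  0.00019]
q6 est 0.5399104365012385 0.7813486872193851
```

Emit:
{"op": "arm_command", "data": {
  "rows": [
    [[0.004,-0.004,0.2,0,0,0,1],[0.004,-0.004,0.4,0,0,0,1],[0.004,-0.004,0.6,0,0,0,1],[0.004,-0.004,0.8,0,0,0,1],[0.004,-0.004,0.92,0,0,0,1],[0.004,-0.004,0.968,0,0,0,1],[0.004,-0.004,0.968,0,0,0,1]]
  ]
}}

```text
t: 27.25
eef_pos: [373.0, 300.9, 207.6]
tcp_rot: [-3.139, 0.002, 1.328]
ft_force: [0.9, -0.1, 0.5]
opening: 1.002
grip_force: 0.0
```

Emit:
{"op": "arm_command", "data": {
  "rows": [
    [[0,0,0,0,0,0,-1],[0,0,0,0,0,0,-1],[0,0,0,0,0,0,-1],[0,0,0,0,0,0,-1],[0,0,0,0,0,0,-1],[0,0,0,0,0,0,-1],[0,0,0,0,0,0,-1],[0,0,0,0,0,0,-1],[0,0,0,0,0,0,-1],[0,0,0,0,0,0,-1]]
  ]
}}

```text
t: 28.08
eef_pos: [372.4, 302.0, 209.0]
tcp_rot: [-3.142, -0.0, 1.33]
ft_force: [-0.0, -0.9, 0.4]
opening: 0.359
grip_force: 0.0
```

Emit:
{"op": "arm_command", "data": {
  "rows": [
    [[0,0,0,0,0,0,-1],[0,0,0,0,0,0,-1],[0,0,0,0,0,0,-1],[0,0,0,0,0,0,-1],[0,0,0,0,0,0,-1],[0,0,0,0,0,0,-1]]
  ]
}}

```text
t: 28.58
eef_pos: [372.4, 302.0, 209.0]
tcp_rot: [-3.142, -0.0, 1.33]
ft_force: [-0.5, 0.3, 0.0]
opening: 0.232
grip_force: 29.9
```

Emit:
{"op": "arm_command", "data": {
  "rows": [
    [[0,0,-0.1,0,0,0,-1],[0,0,-0.3,0,0,0,-1],[0,0,-0.5,0,0,0,-1],[0,0,-0.75,0,0,0,-1],[0,0,-0.75,0,0,0,-1],[0,0,-0.75,0,0,0,-1],[0,0,-0.75,0,0,0,-1]]
  ]
}}

```text
t: 29.17
eef_pos: [372.2, 301.8, 321.1]
tcp_rot: [-3.141, 0.0, 1.33]
ft_force: [-0.7, 0.7, -0.9]
opening: 0.231
grip_force: 29.9
```

Run:
```python
from h import *
s=state(); print(s["eef_pos"],s["tcp_rot"],s["opening"],s["grip_force"])
go(531.2,-2.4,s["eef_pos"][2]-171,1.3283)
```

```text
[372.1514882  301.83578072 321.1061825 ] [-3.14147237e+00  7.78257533e-05  1.32989382e+00] 0.23132035070466422 29.944937617401592
rows>=4.1 [-0.8583  0.7568 -0.    ] [-1.0e-05  1.0e-05  1.3e-04]
rows>=4.1 [-0.8577  0.7575 -0.    ] [-1.0e-05  1.0e-05  1.3e-04]
q6 est 0.5434736712641166 0.7843432290783285
```

Emit:
{"op": "arm_command", "data": {
  "rows": [
    [[-0.2,0.18,0,0,0,0,-1],[-0.45,0.4,0,0,0,0,-1],[-0.858,0.757,0,0,0,0,-1],[-0.858,0.757,0,0,0,0,-1],[-0.858,0.757,0,0,0,0,-1],[-0.858,0.757,0,0,0,0,-1]]
  ]
}}

```text
t: 29.67
eef_pos: [452.8, 148.0, 320.0]
tcp_rot: [-3.139, 0.001, 1.326]
ft_force: [-0.7, 0.4, -0.5]
opening: 0.233
grip_force: 29.9
```

Emit:
{"op": "arm_command", "data": {
  "rows": [
    [[-0.2,0.18,0,0,0,0,-1],[-0.45,0.4,0,0,0,0,-1],[-0.65,0.57,0,0,0,0,-1],[-0.8,0.7,0,0,0,0,-1],[-0.858,0.757,0,0,0,0,-1],[-0.858,0.757,0,0,0,0,-1],[-0.858,0.757,0,0,0,0,-1],[-0.858,0.757,0,0,0,0,-1],[-0.858,0.757,0,0,0,0,-1]]
  ]
}}

```text
t: 30.42
eef_pos: [530.9, -0.4, 321.3]
tcp_rot: [-3.141, -0.0, 1.332]
ft_force: [-0.2, 0.2, -0.3]
opening: 0.226
grip_force: 29.9
```

Run:
```python
from h import *
s=state(); print(s["eef_pos"],s["tcp_rot"],s["opening"],s["grip_force"])
go(531.2,-2.4,243-171,1.3283)
```

```text
[ 5.30936901e+02 -4.48412882e-01  3.21256520e+02] [-3.14064869e+00 -9.21504499e-05  1.33184607e+00] 0.22620475347754326 29.945000394363888
rows>=1.9 [-0.0123  0.0053  0.5217] [-1.5e-04 -1.0e-05  5.6e-04]
q6 est -0.12531648282448105 0.11343981474847148
```

Emit:
{"op": "arm_command", "data": {
  "rows": [
    [[-0.006,0.002,0.15,0,0,0,-1],[-0.006,0.002,0.3,0,0,0,-1],[-0.006,0.002,0.4,0,0,0,-1],[-0.006,0.002,0.46,0,0,0,-1],[-0.006,0.002,0.49,0,0,0,-1],[-0.006,0.002,0.51,0,0,0,-1],[-0.006,0.002,0.52,0,0,0,-1],[-0.006,0.002,0.522,0,0,0,-1],[-0.006,0.002,0.522,0,0,0,-1]]
  ]
}}

```text
t: 31.17
eef_pos: [531.7, -3.0, 243.7]
tcp_rot: [3.141, -0.0, 1.33]
ft_force: [-0.6, 0.0, 0.5]
opening: 0.232
grip_force: 29.9
```

Emit:
{"op": "arm_command", "data": {
  "rows": [
    [[0,0,0.006,0,0,0,-1],[0,0,0.006,0,0,0,-1],[0,0,0.006,0,0,0,-1]]
  ]
}}

```text
t: 31.42
eef_pos: [531.7, -3.1, 242.5]
tcp_rot: [3.141, -0.0, 1.33]
ft_force: [0.6, 0.6, -0.2]
opening: 0.229
grip_force: 29.9
```

Emit:
{"op": "arm_command", "data": {
  "rows": [
    [[0,0,0,0,0,0,-0.3],[0,0,0,0,0,0,-0.3],[0,0,0,0,0,0,-0.3],[0,0,0,0,0,0,-0.3],[0,0,-0.1,0,0,0,-0.3],[0,0,-0.3,0,0,0,-0.3],[0,0,-0.5,0,0,0,-0.3],[0,0,-0.75,0,0,0,-0.3],[0,0,-1,0,0,0,-0.3],[0,0,-1,0,0,0,-0.3]]
  ]
}}

```text
t: 32.25
eef_pos: [532.0, -3.0, 398.7]
tcp_rot: [3.132, -0.001, 1.33]
ft_force: [0.3, -0.8, -0.5]
opening: 0.348
grip_force: 0.0
```

Emit:
{"op": "arm_command", "data": {
  "rows": [
    [[-0.6,0,0,0,0,0,0],[-0.6,0,0,0,0,0,0],[-0.6,0,0,0,0,0,0],[-0.6,0,0,0,0,0,0],[-0.6,0,0,0,0,0,0]]
  ]
}}

```text
t: 32.67
eef_pos: [510.1, -90.5, 392.1]
tcp_rot: [-3.141, -0.0, 1.328]
ft_force: [-0.2, -0.6, 0.1]
opening: 0.497
grip_force: 0.0
```

Run:
```python
from h import *
s=state(); print(s["eef_pos"],s["tcp_rot"])
im,d,K,T=cam("wrist"); save("w9.png",im); P=cloud(d,K,T); blob(P,520,-52,72,100,20); blob(P,531,-3,72,100,20); blob(P,555.5,96.5,52,70,40); rect(P,525,-27,54,71,60,78)
```

```text
[510.1417385  -90.52176425 392.1041048 ] [-3.14140996e+00 -3.29324041e-04  1.32847643e+00]
356 84.6 [519.7 -51.6] 9.015425682067871 [519.9 -51.4  84.6]
396 84.7 [531.8  -3.4] 8.964180946350098 [531.7  -3.5  84.7]
1641 58.5 [553.3  94. ] 24.88720703125 [551.2  85.1  58.5]
3849 61.84037167120501 [525.  -26.2] [140.   68.2] 75.8514633178711 deg 1.3238577773525528
```

View pics/w9.png

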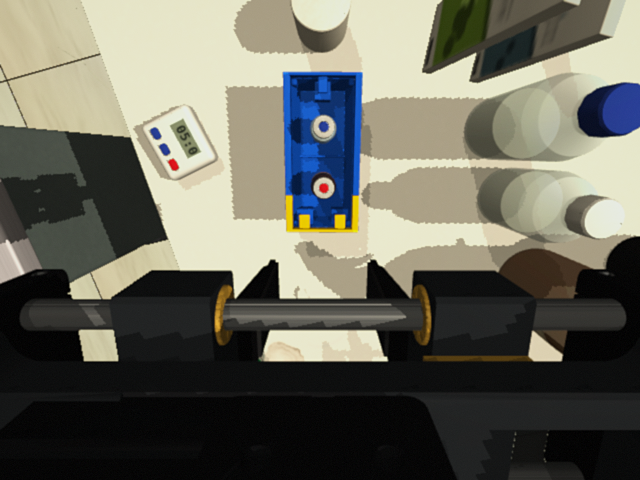

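The last view shows everything in place:
- The red vial, at (324,187), stands in the yellow half, and the blue vial, at (324,127), stands in the plain half.
- The crate is level on the lugs, centred at (525,-26).
- The gauze stands in line at the crate's left end.

I'm handing the job in.

```bash
python3 -c "
from cell import *
print(job_done())"
```

```text
the job is handed in; nothing more can be done
None
```

The injection corner is set out as asked and handed in at about 33 s; the final views showed everything in place and the green vial was left alone, but the system returned no verdict.

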